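# Lock a bayonet filter cartridge into its spring-loaded filter head

### The arm

A 7-joint arm with a two-finger parallel gripper is mounted at the origin on a cart in front of the work surface, level with it; the furniture and walls round the work are solid. World frame = base frame: x ahead of the robot, y to its left, z up, the work surface at z = 0. Lengths are in m, angles in rad, forces in N, time in s.
With the tool pointing down it reaches from about 0.35 to 0.9 m from the base axis. Payload 7.2 kg.
Tool frame: the origin (TCP) lies at the very end of the fingers, on their centre line; the grasp point (between the pads) lies 19 mm behind it (arm.grip_point_offset is the distance from the TCP to the grasp point, in m); z points along the fingers, y is the direction in which the jaws open and shut (so a half turn about z gives the same grasp; the last joint's range is limited). The gripper opens to 85 mm and grips with 20 to 120 N. Pads are 22 mm wide; open, the fingers measure 114 mm over their backs; the gripper's body (76 mm by 85 mm) begins 54 mm behind the grasp point. The pads swing forward as they close: fully open they stand 13 mm farther back than shut.
Start: joints at [-1.185, 0.411, -0.013, 1.596, 0.006, 1.134, -0.082], TCP at [0.274, 0.562, 0.193] pointing down, gripper open.
Joint ranges: [-2.95, 2.95], [-0.29, 1.99], [-1.47, 1.44], [0.14, 2.54], [-1.03, 4.17], [0.13, 1.85], [-2.86, 2.86]. Speed limits (rad/s): [2.39, 2.39, 3.01, 3.01, 3.14, 3.14, 3.14].

### API

Orientations are given as a 3x3 rotation matrix whose columns are the frame's x, y, z axes.
In Python, from plant import monitor, imaging, arm, masks_of gives the robot as it stands. The module is installed in compiled form; this text tells all that it offers.
- The arm moves only by the tool step_arm, never from a script. Its argument "increments" is a list of rows, each a list of 7 numbers: the shift along the tool's x, y, z in cm, then the turn, a rotation vector about the tool's x, y, z in rad, then the finger opening in cm, from 0 to 8.54. A call has 1 to 20 rows; each row shifts and turns the commanded pose from where the row before left it, along the tool's axes as they then stand; what a row does not reach is not made up. A row lasts 1/10 s, in which the tool goes at most 50 mm and 8.59 degrees, less where a joint would pass 70% of its speed; a pose out of reach is approached as far as the arm can. A call with a gripper value outside its range is refused whole. The fingers move at their own pace and stop on an object; the grip force is fixed at half the most. Time passes only in rows, so rows that do not move let the fingers close. It gives the time, the measured TCP pose, the force and the opening at its end, in the units of the state.
- monitor.read_state(): the state, without advancing time (a new reading comes with each control period).
- imaging.capture(name): name is "side" or "top"; returns a dict with "frame" (480x640x3 uint8, red, green, blue), "range_z" (480x640 float32, m along the optical axis (not along the pixel's ray), 0 where there is no reading), "fovy" (degrees; the focal length in pixels is half the picture's height over the tangent of half this angle, whatever the lens; pixels are square), "cx", "cy" (the principal point, pixels), "world_from_camera" (4x4, takes a point from camera to world coordinates). Camera axes: x right, y up, looking along -z (the intrinsics and any distortion apply to the point x, -y, -z); pixel columns grow to the right and rows downward; lengths in m; the calibration is good to about 2 mm. A picture is of the moment at which its call begins.
- arm.close_job(): hands the job in, once; it reports no verdict.
Trained networks look in a picture, given as the dict that the camera call returned (one of the last four; its "shot" number tells which), for a name from the list of things; names that differ only in an ending like _2 or _b are one class to them, and where a whole thing is asked for, a point or a joint stands for the part that bears it (a point fixed in the world has none). Each returns a list of dicts, best first, with "score" (0 to 1); they miss things now and then, are a little off and sometimes report something else, mostly with a low value. They report only what shows in the picture. A call takes as long as a camera call. They do not tell look-alikes from the thing itself.
- masks_of(picture, label): "pixels" (480x640 bool, what is visible of it) and "extent" ([centre column, centre row, width, height] in pixels, round what is visible of it).
The state is a dict: "t": time; "joint_positions": joint angles; "qvel": joint speeds; "effort": joint torques, N m; "position": TCP position; "ee_rot": TCP orientation; "contact_force": force on the tool from outside, world axes, zero at the start; "moment": the same for the moment, N m; "gripper_width": opening from 0.0 (shut) to 1.0 (fully open).
Only numpy, scipy, OpenCV 4.12 (cv2) and the standard library are available. Lean on these libraries where they do the work, as an engineer would, in place of code of your own. Each camera call takes 0.05 s, during which the arm holds its last target. There are 200 camera calls.

### The job

Take the filter cartridge, the one with the straight grip bar, from the two-place stand and fit it into the round filter head: feel for the slots with light pressure, push it in gently against the spring, twist it clockwise (seen from above) just under a quarter turn to the stop, and let the spring seat it so that it stays locked and upright. Never force it, and leave the other plug in the stand and the loose things around as they are.

Things in the scene. Friction and masses are not known exactly. Their poses are not given: they have to be found in the camera images.
- cartridge_center (a point): Centre (33 mm above its foot, half-way up) of the white filter cartridge, 66 mm tall, about 0.12 kg, loose, upright in one of the stand's two places. x along its grip bar, z up; half a turn makes no difference. The upright grip bar on top is 52 mm long, 14 mm thick, from 3 to 33 mm above this point: pinch it across its thickness. A flange, 52 mm across, lies from 3 mm below to 3 mm above it.
- cartridge: The filter cartridge, origin at the middle of its foot, axes as at its centre. Round nose, 21 mm across at the foot, tapering out to 26 mm at 6 mm up; two opposite steel lugs in line with the grip bar, 46 mm tip to tip, 10 mm wide, 12 to 18 mm above the foot; shaft 28 mm across from there to the flange, whose underside is 30 mm up.
- filter_head: Fixed grey round filter head, origin in the middle of its underside, z up: foot 100 mm across, black pointer at its front (-x), steel hose nipples at +y and -y. On top an aluminium collar, 68 mm across, with a round hole 31 mm wide and two opposite slots for the lugs, 13.5 mm wide, reaching 25 mm from the axis. Contact forces on it: never above 60 N in sum (30 N on each lug).
- head_mouth (a point): Middle of the mouth, at the collar's flat top, 48 mm above the worktop; axes as the head's. The slots lie 0.13 to 0.97 rad anticlockwise (from above) of its x axis, as the collar was last clamped; not in any reading: look, or rest the lugs lightly on the collar and turn until they drop in. The cartridge's centre is then 21 mm above this point while the lugs lie on top; press under 30 N there.
- head_spring (a point): Middle of the spring plunger's face at rest, 14 mm below the mouth. With the cartridge's centre 19 mm above the mouth the nose meets it: 4 N, and 0.45 N more per mm. At 6 mm or less (10 N) the lugs are under the ridges: twist clockwise seen from above, 1.31 rad (75 deg) from slots to pockets; hard stop 0.06 rad later. At 3 mm the flange bottoms. Let go in the pockets it rises to 9 mm, locked.
- stand: Fixed grey stand, 60 mm (x) by 180 mm (y) by 14 mm high; origin in the middle of its underside. Two round holes 29 mm wide and 11 mm deep, 55 mm to either side of the middle along y: one holds the cartridge, the other the blanking plug, either way round.
- blank_center (a point): Centre (30 mm above its foot) of the blanking plug, loose, white, 60 mm tall: nose, shaft and flange like the cartridge's, but no lugs, and a round knob 36 mm across in place of the bar. It stays in the stand.
- pen_cap: White pen cap lying loose between stand and head, 12 x 53 x 12 mm. Not to be disturbed.
- tweezers: Steel tweezers lying loose at the front of the worktop, 13 x 124 x 9 mm. Not to be disturbed.
Things that resemble listed ones, but are neither listed nor needed, are in the scene too. What is shaped like the cartridge but green is not meant. There is more than one size of the filter_head; the one meant has the size given above.

How it is judged:
By the outcome, as a careful person would: the job done as asked, in the order asked, and still so for the second after the job is handed in, with the robot touching nothing.
It also fails if it takes over 72 s, if anything falls off the work surface, if the arm or the gripper's body presses on something with over 40 N, if the wrist force passes 120 N, or if a joint passes its speed limit or range.

## Working session

There is one attempt and no reset: what is moved stays moved. The work goes in short steps, Python scripts to look and compute and a tool call to move; the robot and the scene stay as the last step left them, time stands still between calls to the robot, and variables do not carry over. Pictures are saved under pics/ and viewed, about 8 in all and at most 12, crops included, and the job is handed in when it is done.

Besides the shell and the picture viewer there is one more tool, called after "Emit:" as name([rows], argument=value, ...), one row to a line, values as JSON. step_arm: Moves the arm, as the interface text tells. Its arguments: {"type":"object","properties":{"increments":{"type":"array","items":{"type":"array","items":{"type":"number"}}}},"required":["increments"]}

```bash
mkdir -p pics; cat > h.py <<'E'
import numpy as np, cv2
from plant import monitor, imaging, arm, masks_of
def world(p, rows, cols):
    f=240/np.tan(np.radians(p["fovy"])/2); z=p["range_z"][rows,cols]
    x=(cols-p["cx"])/f*z; y=(rows-p["cy"])/f*z
    P=np.stack([x,-y,-z,np.ones_like(z)],-1)
    return (P@np.array(p["world_from_camera"]).T)[...,:3]
def cloud(p):
    r,c=np.mgrid[0:480,0:640]; return world(p,r,c)
def save(p,n): cv2.imwrite(f"pics/{n}.png",p["frame"][...,::-1])
E
python3 - <<'E'
from h import *
s=monitor.read_state(); print({k:np.round(v,3).tolist() for k,v in s.items()})
for n in ("top","side"):
    p=imaging.capture(n); save(p,n+"1"); print(n,{k:v for k,v in p.items() if k not in("frame","range_z")})
    W=cloud(p)
    for l in ["cartridge","filter_head","stand","blank_center","pen_cap","tweezers"]:
        for d in masks_of(p,l):
            w=W[d["pixels"]&(p["range_z"]>0)]
            print(n,l,round(d["score"],2),np.round(d["extent"]).tolist(),np.round(np.percentile(w,[2,50,98],axis=0),3).tolist() if len(w) else None)
E
```

```text
{'t': 0.0, 'joint_positions': [-1.185, 0.412, -0.013, 1.597, 0.006, 1.134, -0.082], 'qvel': [0.001, 0.001, -0.001, 0.001, 0.002, 0.0, -0.0], 'effort': [-0.0, -60.062, 0.682, -29.94, 0.014, 0.011, 0.0], 'position': [0.274, 0.561, 0.192], 'ee_rot': [[-0.899, 0.438, -0.001], [0.438, 0.899, -0.001], [-0.0, -0.002, -1.0]], 'contact_force': [-1.467, -0.207, -0.515], 'moment': [0.018, 0.069, -0.021], 'gripper_width': 0.999}
top {'fovy': 46.008449839241564, 'cx': 320.35495936509136, 'cy': 237.39735418500172, 'world_from_camera': array([[ 2.98280087e-02,  9.96132944e-01, -8.26404711e-02,
         3.82882495e-01],
       [-9.99553454e-01,  2.98733807e-02, -6.87682599e-04,
        -6.59842112e-02],
       [ 1.78372696e-03,  8.26240806e-02,  9.96579189e-01,
         1.06722070e+00],
       [ 0.00000000e+00,  0.00000000e+00,  0.00000000e+00,
         1.00000000e+00]]), 'shot': 1}
top cartridge 0.72 [422.0, 198.0, 30.0, 30.0] [[0.522, -0.27, 0.035], [0.545, -0.242, 0.042], [0.567, -0.222, 0.071]]
top cartridge 0.72 [416.0, 253.0, 31.0, 27.0] [[0.423, -0.259, 0.032], [0.445, -0.236, 0.037], [0.467,
[... 1779 characters left out ...]
]
side filter_head 0.89 [317.0, 219.0, 50.0, 38.0] [[0.513, 0.013, 0.002], [0.546, 0.042, 0.027], [0.597, 0.091, 0.049]]
side filter_head 0.61 [255.0, 229.0, 38.0, 28.0] [[0.399, 0.065, 0.0], [0.425, 0.085, 0.019], [0.463, 0.124, 0.036]]
side stand 0.6 [394.0, 285.0, 102.0, 60.0] [[0.513, -0.282, 0.001], [0.529, -0.206, 0.014], [0.574, -0.107, 0.016]]
side pen_cap 0.58 [418.0, 280.0, 28.0, 41.0] [[0.521, -0.271, 0.016], [0.538, -0.254, 0.04], [0.568, -0.229, 0.07]]
side pen_cap 0.45 [329.0, 251.0, 18.0, 11.0] [[0.487, -0.05, 0.005], [0.51, -0.048, 0.008], [0.533, -0.045, 0.011]]
side tweezers 0.66 [263.0, 274.0, 49.0, 29.0] [[0.353, -0.089, 0.0], [0.373, -0.036, 0.006], [0.389, 0.025, 0.01]]
```

```bash
python3 - <<'E'
from h import *
p=imaging.capture("top"); q=imaging.capture("side")
a=cv2.resize(p["frame"][160:280,210:450],None,fx=3.33,fy=3.33,interpolation=cv2.INTER_CUBIC)[:400]
b=cv2.resize(q["frame"][190:330,220:450],(400,243)); 
c=cv2.resize(p["frame"][160:220,224:284],(400,200*2)) [:0]
cv2.imwrite("pics/m1.png",a[...,::-1])
d=cv2.resize(p["frame"][160:220,224:284],(480,480),interpolation=cv2.INTER_CUBIC)
e=cv2.resize(q["frame"][196:246,285:350],(312,240),interpolation=cv2.INTER_CUBIC)
f=cv2.resize(q["frame"][255:330,340:450],(312,213),interpolation=cv2.INTER_CUBIC)
m=np.zeros((480,792,3),np.uint8); m[:,:480]=d; m[:240,480:]=e; m[240:453,480:]=f
cv2.imwrite("pics/m2.png",m[...,::-1])
W=cloud(p)
def fit(mask,lab):
    w=W[mask]; 
    if len(w)<8: print(lab,len(w));return
    (c,s,ang)=cv2.minAreaRect((w[:,:2]*1000).astype(np.float32)); pc=np.linalg.svd(w[:,:2]-w[:,:2].mean(0),full_matrices=False)
    print(lab,len(w),"mean",w.mean(0).round(4),"rect",np.round(c,1),np.round(s,1),round(ang,1),"circ",np.round(cv2.minEnclosingCircle((w[:,:2]*1000).astype(np.float32)),1) if 0 else cv2.minEnclosingCircle((w[:,:2]*1000).astype(np.float32)),"axis",pc[2][0].round(3),pc[1].round(3))
def box(x0,x1,y0,y1,z0,z1): return (W[...,0]>x0)&(W[...,0]<x1)&(W[...,1]>y0)&(W[...,1]<y1)&(W[...,2]>z0)&(W[...,2]<z1)
fit(box(.5,.6,-.29,-.2,.058,.085),"bar")
fit(box(.5,.6,-.29,-.2,.033,.05),"flange")
fit(box(.5,.6,-.18,-.09,.055,.085),"knob")
fit(box(.5,.6,0,.13,.044,.056),"collar")
fit(box(.5,.62,0,.13,.01,.04),"headfoot")
fit(box(.49,.6,-.3,-.08,.01,.018),"stand")
E
```

```text
bar 247 mean [ 0.5448 -0.2453  0.0673] rect [ 545.2 -245.6] [51.4 15. ] 18.9 circ ((545.5335693359375, -246.34751892089844), 25.79244613647461) axis [-0.944 -0.329] [0.231 0.066]
flange 367 mean [ 0.544  -0.2433  0.039 ] rect [ 544.2 -247.2] [47.8 51.5] 7.3 circ ((545.9070434570312, -246.69140625), 26.081689834594727) axis [-0.31   0.951] [0.3   0.232]
knob 284 mean [ 0.5414 -0.136   0.062 ] rect [ 541.7 -136.2] [32.7 32.5] 89.6 circ ((541.8790893554688, -136.25311279296875), 17.097620010375977) axis [-0.996 -0.089] [0.145 0.144]
collar 760 mean [0.5594 0.0629 0.0476] rect [559.4  62.7] [67.4 66. ] 46.5 circ ((559.38671875, 63.15444564819336), 34.237422943115234) axis [ 0.504 -0.863] [0.537 0.511]
headfoot 571 mean [0.5534 0.0584 0.0259] rect [561.   62.9] [93.4 92.6] 28.0 circ ((558.9437866210938, 62.7413330078125), 49.89858627319336) axis [0.168 0.986] [0.634 0.447]
stand 1737 mean [ 0.5408 -0.1891  0.0139] rect [ 543.8 -191.7] [ 59.9 179.8] 1.7 circ ((543.5426025390625, -191.23651123046875), 94.00981903076172) axis [ 0.024 -1.   ] [1.992 0.811]
```

View pics/m1.png

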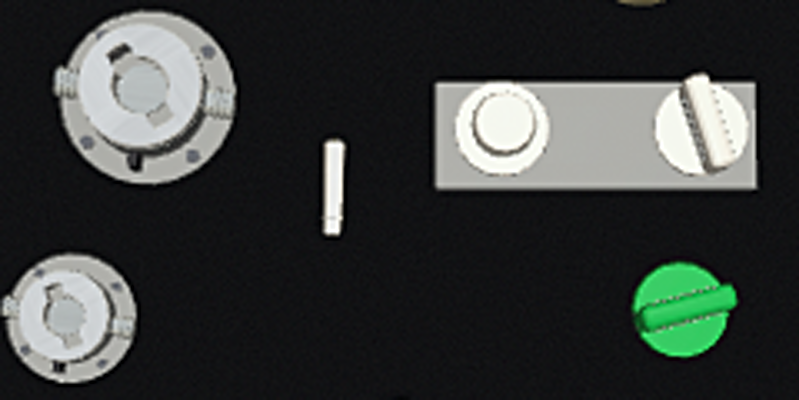

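View pics/m2.png

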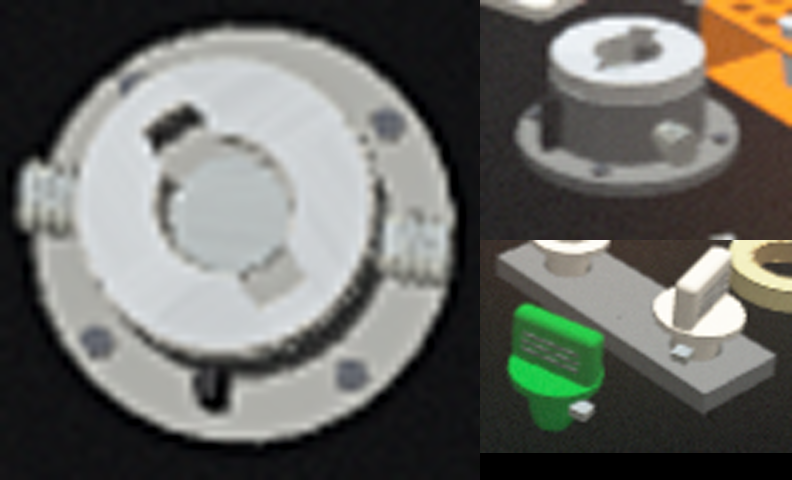

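The cartridge (top view m1 ≈ 710,125) is the one with the white bar in the right-hand place, and the blanking plug is at (502,125). The green decoy is at (680,310). The larger head (145,95) has slots at about 0.6 rad in world axes. The smaller head (70,315) is not the one meant.

```bash
cat >> h.py <<'E'
def rows(target, dyaw, n, grip, start=None, z=None):
    """rows from current pose: world target xyz, tool-z turn dyaw (cw positive), n rows"""
    s=monitor.read_state(); R=np.array(s["ee_rot"]); p0=np.array(s["position"]) if start is None else start
    d=(np.array(target)-p0)/n*100; out=[]
    for i in range(n):
        out.append(np.round(np.r_[R.T@d,0,0,dyaw/n,grip],2).tolist()); R=R@cv2.Rodrigues(np.array([0,0,dyaw/n]))[0]
    return out
E
python3 - <<'E'
from h import *
p=imaging.capture("top"); W=cloud(p); C=np.array([.5592,.0628])
r,c=np.mgrid[0:480,0:640]; T=np.array(p["world_from_camera"]); o=T[:3,3]
d=W-o; k=(.048-o[2])/d[...,2]; Q=o+d*k[...,None]   # rays on collar plane
rel=Q[...,:2]-C; R=np.hypot(rel[...,0],rel[...,1]); th=np.arctan2(rel[...,1],rel[...,0])
hole=(W[...,2]<.044)&(R<.029)
h=Q[hole][:,:2]; print("hole mean",h.mean(0), len(h))
m=hole&(R>.018); e=np.exp(2j*th[m]); print("slot angle",np.angle(e.mean())/2)
for sgn in (1,-1):
    mm=m&(sgn*rel[...,0]>0); print(mm.sum(),rel[mm].mean(0), R[mm].max())
for z0 in (.08,.1,.15,.2):
    mk=((W[...,2]>z0)&(p["range_z"]>0)).astype(np.uint8); n,l,st,_=cv2.connectedComponentsWithStats(mk)
    print(z0,[(np.round([W[l==i][:,0].min(),W[l==i][:,0].max(),W[l==i][:,1].min(),W[l==i][:,1].max(),W[l==i][:,2].max()],2).tolist()) for i in range(1,n) if st[i,4]>15])
# tape etc near the stand
b=(W[...,0]>.58)&(W[...,0]<.75)&(W[...,1]>-.35)&(W[...,1]<.25)&(W[...,2]>.02)
mk=b.astype(np.uint8); n,l,st,_=cv2.connectedComponentsWithStats(mk)
print([np.round(np.r_[W[l==i].min(0),W[l==i].max(0)],2).tolist() for i in range(1,n) if st[i,4]>15])
for row in rows([.545,-.246,.16],2.35,18,5): print(row)
E
```

```text
hole mean [0.55919128 0.06262951] 314
slot angle 0.6106927974884694
34 [0.01696862 0.00906362] 0.02841252388843265
32 [-0.01674901 -0.01097633] 0.02795249326366585
0.08 [[0.43, 0.89, 0.26, 0.5, 0.22], [0.82, 0.88, 0.07, 0.14, 0.13], [0.9, 0.9, -0.33, -0.31, 0.1], [0.72, 0.86, -0.05, 0.06, 0.13], [0.76, 0.85, -0.24, -0.13, 0.16], [0.72, 0.78, -0.38, -0.29, 0.2], [0.05, 0.07, -0.05, 0.04, 0.13]]
0.1 [[0.43, 0.87, 0.26, 0.5, 0.22], [0.83, 0.87, 0.08, 0.13, 0.13], [0.76, 0.85, -0.24, -0.13, 0.16], [0.76, 0.82, -0.02, 0.03, 0.13], [0.72, 0.78, -0.38, -0.29, 0.2], [0.06, 0.07, -0.03, 0.03, 0.13]]
0.15 [[0.44, 0.85, 0.27, 0.48, 0.22], [0.76, 0.82, -0.22, -0.15, 0.16], [0.73, 0.77, -0.38, -0.31, 0.2], [0.68, 0.7, 0.46, 0.47, 0.16]]
0.2 [[0.56, 0.82, 0.34, 0.45, 0.21], [0.8, 0.82, 0.31, 0.35, 0.22], [0.74, 0.75, -0.36, -0.34, 0.2]]
[[0.74, -0.35, 0.18, 0.75, -0.32, 0.2], [0.63, -0.35, 0.02, 0.75, -0.29, 0.17], [0.69, -0.07, 0.02, 0.75, 0.06, 0.09], [0.62, -0.1, 0.02, 0.75, 0.21, 0.06], [0.7, -0.25, 0.02, 0.75, -0.12, 0.07], [0.6, 0.2, 0.02, 0.65, 0.25, 0.03], [0.58, 0.04, 0.02, 0.59, 0.09, 0.
[... 175 characters left out ...]
.56, -1.27, 0.18, 0.0, 0.0, 0.13, 5.0]
[-4.69, -0.66, 0.18, 0.0, 0.0, 0.13, 5.0]
[-4.73, -0.05, 0.18, 0.0, 0.0, 0.13, 5.0]
[-4.7, 0.57, 0.18, 0.0, 0.0, 0.13, 5.0]
[-4.58, 1.18, 0.18, 0.0, 0.0, 0.13, 5.0]
[-4.39, 1.76, 0.18, 0.0, 0.0, 0.13, 5.0]
[-4.13, 2.32, 0.18, 0.0, 0.0, 0.13, 5.0]
[-3.79, 2.84, 0.18, 0.0, 0.0, 0.13, 5.0]
[-3.39, 3.31, 0.18, 0.0, 0.0, 0.13, 5.0]
[-2.93, 3.72, 0.18, 0.0, 0.0, 0.13, 5.0]
[-2.42, 4.07, 0.18, 0.0, 0.0, 0.13, 5.0]
[-1.87, 4.35, 0.18, 0.0, 0.0, 0.13, 5.0]
[-1.29, 4.56, 0.18, 0.0, 0.0, 0.13, 5.0]
[-0.68, 4.68, 0.18, 0.0, 0.0, 0.13, 5.0]<stdin>:4: RuntimeWarning: divide by zero encountered in divide
<stdin>:4: RuntimeWarning: invalid value encountered in multiply
```

Emit:
step_arm([
  [0,0,-4.5,0,0,0,5],
  [0,0,-4.5,0,0,0,5],
  [-3.32,-3.37,0,0,0,0.13,5],
  [-3.73,-2.91,0,0,0,0.13,5],
  [-4.08,-2.4,0,0,0,0.13,5],
  [-4.36,-1.85,0,0,0,0.13,5],
  [-4.56,-1.27,0,0,0,0.13,5],
  [-4.69,-0.66,0,0,0,0.13,5],
  [-4.73,-0.05,0,0,0,0.13,5],
  [-4.7,0.57,0,0,0,0.13,5],
  [-4.58,1.18,0,0,0,0.13,5],
  [-4.39,1.76,0,0,0,0.13,5],
  [-4.13,2.32,0,0,0,0.13,5],
  [-3.79,2.84,0,0,0,0.13,5],
  [-3.39,3.31,0,0,0,0.13,5],
  [-2.93,3.72,0,0,0,0.13,5],
  [-2.42,4.07,0,0,0,0.13,5],
  [-1.87,4.35,0,0,0,0.13,5],
  [-1.29,4.56,0,0,0,0.13,5],
  [-0.68,4.68,0,0,0,0.13,5],
])

```text
t: 2.85
position: [0.5495, -0.2464, 0.2832]
ee_rot: [[0.942, 0.337, 0.001], [0.337, -0.942, 0.0], [0.001, 0.0, -1.0]]
contact_force: [0.6, 0.2, 0.8]
gripper_width: 0.589
```

Emit:
step_arm([
  [-0.42,-0.15,4,0,0,0.01,5],
  [0,0,4.5,0,0,0,5],
  [0,0,4.5,0,0,0,5],
  [0,0,4,0,0,0,5],
  [0,0,2.5,0,0,0,5],
  [0,0,1.3,0,0,0,5],
  [0,0,0,0,0,0,5],
])

```text
t: 3.55
position: [0.5437, -0.2444, 0.0737]
ee_rot: [[0.943, 0.331, -0.002], [0.331, -0.943, 0.001], [-0.002, -0.001, -1.0]]
contact_force: [-0.2, -0.4, 1.5]
gripper_width: 0.589
```

```bash
python3 - <<'E'
from h import *
s=monitor.read_state(); print(s["position"],s["ee_rot"],s["contact_force"])
q=imaging.capture("side"); p=imaging.capture("top")
m=np.zeros((480,800,3),np.uint8)
m[:,:440]=cv2.resize(q["frame"][200:320,363:473],(440,480),interpolation=cv2.INTER_CUBIC)
m[:360,440:]=cv2.resize(p["frame"][150:250,370:470],(360,360),interpolation=cv2.INTER_CUBIC)
cv2.imwrite("pics/m3.png",m[...,::-1])
E
```

```text
[ 0.54366371 -0.24439491  0.07370861] [[ 9.43453400e-01  3.31495990e-01 -2.46784557e-03]
 [ 3.31498454e-01 -9.43455534e-01  6.55439798e-04]
 [-2.11102689e-03 -1.43646390e-03 -9.99996740e-01]] [-0.20773694 -0.44350398  1.54014605]
```

View pics/m3.png

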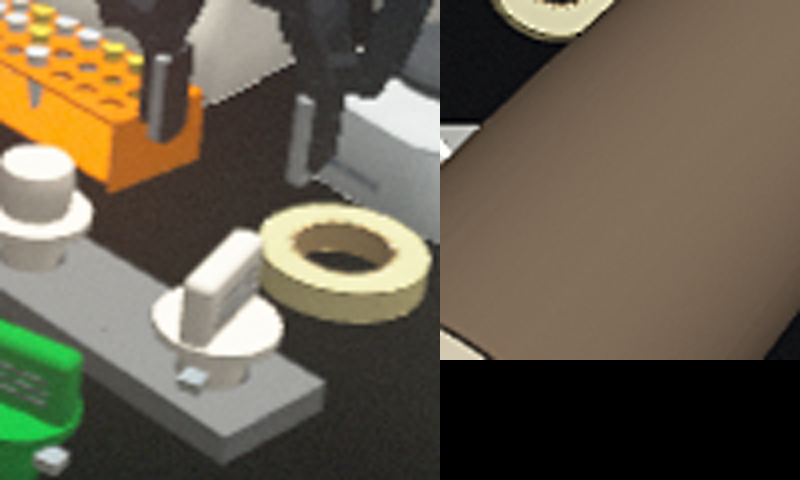

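The side view shows the fingertips about 20 px above the bar top, higher than I expected, so I'll measure them.

```bash
python3 - <<'E'
from h import *
q=imaging.capture("side"); W=cloud(q)
b=(W[...,2]>.072)&(W[...,2]<.16)&(W[...,0]>.47)&(W[...,0]<.65)&(W[...,1]<-.15)&(W[...,1]>-.35)&(q["range_z"]>0)
n,l,st,_=cv2.connectedComponentsWithStats(b.astype(np.uint8))
for i in range(1,n):
    if st[i,4]>15:
        w=W[l==i]; low=w[w[:,2]<w[:,2].min()+.008]
        print(st[i],w.min(0).round(3),w.max(0).round(3),"low",low.mean(0).round(4),len(low))
bb=(W[...,2]>.058)&(W[...,2]<.072)&(abs(W[...,0]-.545)<.04)&(abs(W[...,1]+.246)<.04); print("bar",W[bb].min(0),W[bb].max(0),W[bb].mean(0),bb.sum())
for (c,r) in ((404,234),(404,220),(438,245),(438,235)): print(c,r,W[r-1:r+2,c-1:c+2].reshape(-1,3).round(3)[[0,4,8]].tolist())
print(monitor.read_state()["joint_positions"])
E
```

```text
[399 207  14  28 286] [ 0.523 -0.228  0.118] [ 0.55  -0.211  0.16 ] low [ 0.5342 -0.2227  0.1224] 40
[435 221  16  24 264] [ 0.543 -0.287  0.119] [ 0.567 -0.273  0.16 ] low [ 0.5482 -0.2777  0.1235] 33
bar [ 0.52053277 -0.26078657  0.05820797] [ 0.57230134 -0.23409592  0.07104632] [ 0.54168337 -0.25058178  0.06627016] 237
404 234 [[0.528, -0.223, 0.121], [0.529, -0.224, 0.119], [0.666, -0.099, 0.017]]
404 220 [[0.526, -0.222, 0.146], [0.526, -0.224, 0.144], [0.527, -0.225, 0.143]]
438 245 [[0.547, -0.276, 0.12], [0.712, -0.147, 0.001], [0.713, -0.149, -0.001]]
438 235 [[0.547, -0.274, 0.136], [0.545, -0.277, 0.136], [0.548, -0.277, 0.133]]
[-0.15141725  0.56818341  0.69393293  1.81828631 -0.44933618  0.91566356
 -0.4879276 ]
```

Emit:
step_arm([
  [0,0,0,0,0,0,5],
  [0,0,0,0,0,0,5],
  [0,0,0,0,0,0,5],
])

```text
t: 4.0
position: [0.5449, -0.2448, 0.0757]
ee_rot: [[0.943, 0.332, 0.001], [0.332, -0.943, -0.0], [0.001, 0.0, -1.0]]
contact_force: [-0.2, 0.1, -0.7]
gripper_width: 0.585
```

```bash
cat >> h.py <<'E'
def fingers(q):
    W=cloud(q); s=monitor.read_state(); t=s["position"]
    b=(W[...,2]>t[2]-.01)&(W[...,2]<t[2]+.1)&(abs(W[...,0]-t[0])<.09)&(abs(W[...,1]-t[1])<.09)&(q["range_z"]>0)
    n,l,st,_=cv2.connectedComponentsWithStats(b.astype(np.uint8))
    for i in range(1,n):
        if st[i,4]>15:
            w=W[l==i]; low=w[w[:,2]<w[:,2].min()+.008]; print(st[i],w.min(0).round(3),w.max(0).round(3),"low",low.mean(0).round(4),len(low))
E
python3 - <<'E'
from h import *
q=imaging.capture("side"); print(monitor.read_state()["position"],q["shot"]); fingers(q); save(q,"s4")
E
```

```text
[ 0.54471592 -0.24482756  0.0755123 ] 9
[388 194  28  41 528] [ 0.514 -0.23   0.117] [ 0.549 -0.192  0.175] low [ 0.5334 -0.2219  0.1219] 42
[435 207  32  39 529] [ 0.542 -0.305  0.118] [ 0.576 -0.27   0.175] low [ 0.5479 -0.2773  0.1224] 27
[409 258  20  17 164] [ 0.52  -0.261  0.066] [ 0.571 -0.234  0.07 ] low [ 0.5434 -0.2488  0.0682] 164
```

View pics/s4.png

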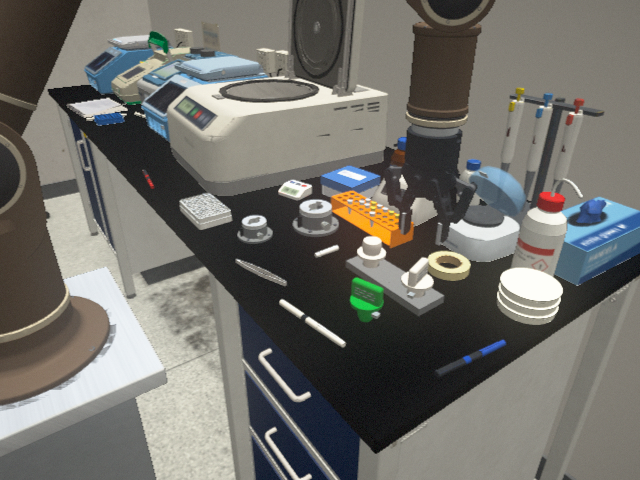

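Emit:
step_arm([
  [0,0,1,0,0,0,5],
  [0,0,1,0,0,0,5],
  [0,0,0,0,0,0,5],
  [0,0,0,0,0,0,5],
])

```text
t: 4.45
position: [0.5439, -0.2447, 0.0543]
ee_rot: [[0.944, 0.331, -0.001], [0.331, -0.944, 0.0], [-0.001, -0.001, -1.0]]
contact_force: [0.2, 0.2, 0.1]
gripper_width: 0.586
```

```bash
python3 - <<'E'
from h import *
q=imaging.capture("side"); s=monitor.read_state(); print(s["position"],s["contact_force"]); fingers(q)
f=cv2.resize(q["frame"][180:300,370:490],(600,600),interpolation=cv2.INTER_CUBIC); cv2.imwrite("pics/s5.png",f[...,::-1])
E
```

```text
[ 0.54424416 -0.24493507  0.05469542] [0.25860049 0.87474356 0.70215841]
[387 206  27  41 517] [ 0.515 -0.229  0.097] [ 0.548 -0.19   0.155] low [ 0.5331 -0.2218  0.1009] 43
[433 220  31  38 519] [ 0.54  -0.304  0.096] [ 0.574 -0.27   0.155] low [ 0.5471 -0.277   0.1009] 26
[408 258  21  28 365] [ 0.521 -0.262  0.045] [ 0.57  -0.234  0.071] low [ 0.5353 -0.2547  0.0484] 77
[379 286   5  15  22] [ 0.454 -0.262  0.046] [ 0.459 -0.251  0.066] low [ 0.4566 -0.2611  0.0497] 6
```

View pics/s5.png

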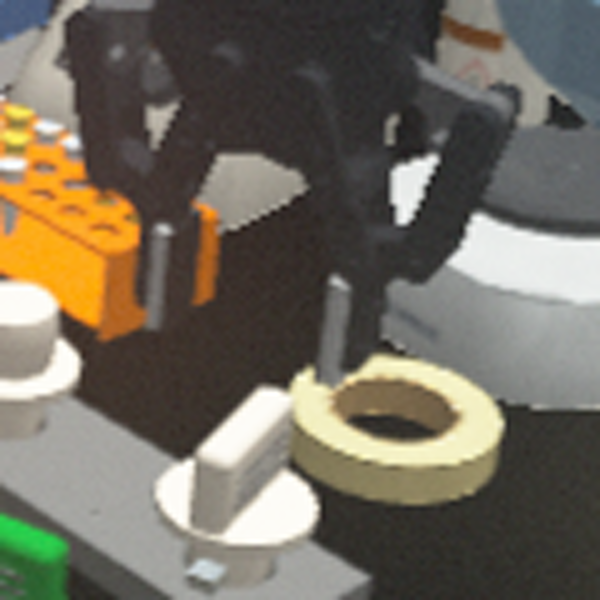

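The picture confirms a constant mismatch. The open fingertips show about 42 mm above the reported TCP height, and closing swing explains only a few mm of that. In the crop they sit above and either side of the bar (≈245,400). I'll use the camera for height and go down in stages, watching force.

Emit:
step_arm([
  [0,0,1,0,0,0,5],
  [0,0,1,0,0,0,5],
  [0,0,0.6,0,0,0,5],
  [0,0,0,0,0,0,5],
  [0,0,0,0,0,0,5],
])

```text
t: 5.0
position: [0.5443, -0.2449, 0.0288]
ee_rot: [[0.944, 0.331, -0.0], [0.331, -0.944, -0.0], [-0.0, -0.0, -1.0]]
contact_force: [0.2, 0.1, -0.8]
gripper_width: 0.586
```

```bash
python3 - <<'E'
from h import *
q=imaging.capture("side"); s=monitor.read_state(); print(s["position"],s["contact_force"]); fingers(q)
f=cv2.resize(q["frame"][200:300,370:470],(500,500),interpolation=cv2.INTER_CUBIC); cv2.imwrite("pics/s6.png",f[...,::-1])
E
```

```text
[ 0.54449839 -0.24500551  0.02904957] [ 0.0258816   0.53810211 -0.07076352]
[386 220  27  41 492] [ 0.514 -0.23   0.071] [ 0.549 -0.192  0.129] low [ 0.533  -0.2216  0.0755] 40
[431 234  31  38 492] [ 0.542 -0.305  0.072] [ 0.574 -0.27   0.129] low [ 0.5473 -0.2775  0.0762] 30
[372 253  14   9  66] [ 0.527 -0.165  0.032] [ 0.559 -0.155  0.041] low [ 0.5415 -0.1594  0.0376] 62
[402 258  32  40 786] [ 0.519 -0.273  0.019] [ 0.571 -0.221  0.071] low [ 0.5342 -0.2538  0.0213] 65
[378 286   6  12  18] [ 0.455 -0.262  0.049] [ 0.459 -0.251  0.066] low [ 0.4576 -0.2608  0.0528] 4
```

View pics/s6.png

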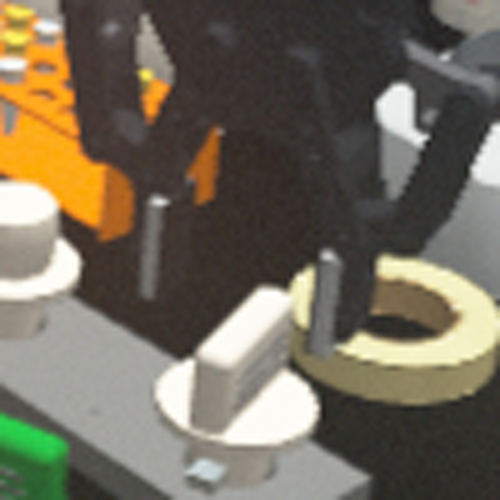

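Tips are at z ≈ 0.071 and straddle the bar. I'll go down 19 mm more, then close.

Emit:
step_arm([
  [0,0,0.8,0,0,0,5],
  [0,0,0.7,0,0,0,5],
  [0,0,0.4,0,0,0,5],
  [0,0,0,0,0,0,4],
  [0,0,0,0,0,0,3],
  [0,0,0,0,0,0,2.4],
])

```text
t: 5.65
position: [0.5446, -0.2449, 0.0102]
ee_rot: [[0.943, 0.331, 0.0], [0.331, -0.943, -0.0], [0.0, 0.0, -1.0]]
contact_force: [-0.2, -0.2, 0.9]
gripper_width: 0.284
```

```bash
python3 - <<'E'
from h import *
q=imaging.capture("side"); s=monitor.read_state(); print(s["position"],s["contact_force"],s["gripper_width"]); fingers(q)
f=cv2.resize(q["frame"][210:300,370:460],(540,540),interpolation=cv2.INTER_CUBIC); cv2.imwrite("pics/s7.png",f[...,::-1])
E
```

```text
[ 0.54459469 -0.24492113  0.0102013 ] [ 0.21392794 -0.42657207 -0.71522519] 0.2784348633870282
[ 365  231  127  120 5325] [ 0.455 -0.335  0.   ] [ 0.635 -0.155  0.11 ] low [ 0.5391 -0.2837  0.0014] 2195
[371 254  15   8  68] [ 0.525 -0.163  0.033] [ 0.557 -0.155  0.04 ] low [ 0.5404 -0.1592  0.0377] 68
[340 286  12  11  45] [ 0.455 -0.177  0.   ] [ 0.482 -0.155  0.002] low [ 0.4665 -0.164   0.0007] 45
```

View pics/s7.png

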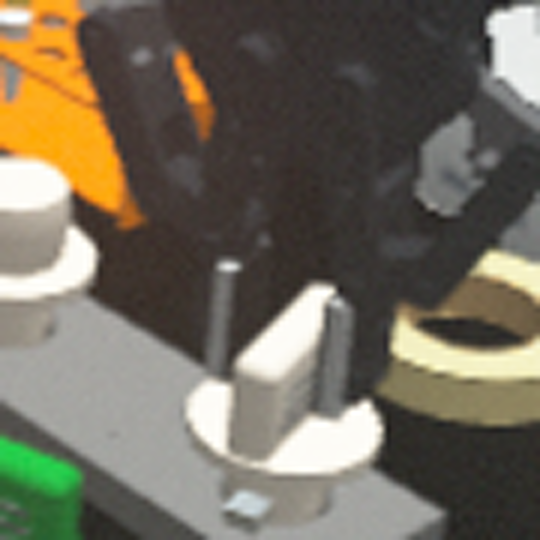

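Both pads straddle the bar with the tips just above the flange. Closing now.

Emit:
step_arm([
  [0,0,0,0,0,0,0.5],
  [0,0,0,0,0,0,0.5],
  [0,0,0,0,0,0,0.5],
  [0,0,0,0,0,0,0.5],
  [0,0,0,0,0,0,0.5],
])

```text
t: 6.2
position: [0.5447, -0.2449, 0.0103]
ee_rot: [[0.943, 0.331, 0.001], [0.331, -0.943, -0.0], [0.001, 0.0, -1.0]]
contact_force: [-0.2, 0.1, 5.2]
gripper_width: 0.147
```

```bash
python3 - <<'E'
from h import *
q=imaging.capture("side"); s=monitor.read_state(); print(s["position"],s["ee_rot"],s["contact_force"],s["gripper_width"])
W=cloud(q); 
b=(W[...,2]>.058)&(W[...,2]<.075)&(abs(W[...,0]-.545)<.04)&(abs(W[...,1]+.246)<.04)&(q["frame"].min(-1)>170)
f=(W[...,2]>.03)&(W[...,2]<.045)&(abs(W[...,0]-.545)<.04)&(abs(W[...,1]+.246)<.04)&(q["frame"].min(-1)>170)
for m in (b,f): print(m.sum(),W[m].min(0),W[m].max(0),W[m].mean(0))
print(s["joint_positions"])
E
```

```text
[ 0.54472057 -0.24492217  0.01032945] [[ 9.43484394e-01  3.31416355e-01  6.31158232e-04]
 [ 3.31416466e-01 -9.43484563e-01 -7.73479340e-05]
 [ 5.69853678e-04  2.82152800e-04 -9.99999798e-01]] [-0.30363335  0.18193153  5.13955699] 0.15046113644065862
83 [ 0.52160582 -0.25814942  0.0658454 ] [ 0.55938745 -0.23604243  0.07056098] [ 0.5357887  -0.24893937  0.06855019]
228 [ 0.52030508 -0.27090418  0.03628183] [ 0.57102053 -0.22073522  0.04451492] [ 0.54285238 -0.25268721  0.03933795]
[-0.10327784  0.65370871  0.62827503  1.85779169 -0.52206271  0.79966066
 -0.43205838]
```

Emit:
step_arm([
  [0,0,-0.5,0,0,0,0.5],
  [0,0,-1,0,0,0,0.5],
  [0,0,-2,0,0,0,0.5],
  [0,0,-3,0,0,0,0.5],
  [0,0,-3,0,0,0,0.5],
  [0,0,-2,0,0,0,0.5],
  [0,0,-0.5,0,0,0,0.5],
  [0,0,0,0,0,0,0.5],
])

```text
t: 7.05
position: [0.5447, -0.2447, 0.1305]
ee_rot: [[0.943, 0.332, 0.001], [0.332, -0.943, 0.0], [0.001, 0.0, -1.0]]
contact_force: [-0.2, 0.1, -1.7]
gripper_width: 0.152
```

```bash
python3 - <<'E'
from h import *
s=monitor.read_state(); print(s["position"],s["contact_force"],s["gripper_width"])
for row in rows([.5586,.0638,.11],-.26,8,.5): print(row)
E
```

```text
[ 0.54469586 -0.24470159  0.13054518] [-0.20422564  0.10934895 -1.72580341] 0.15155821192342409
[1.44, -3.58, 0.26, 0.0, 0.0, -0.03, 0.5]
[1.56, -3.53, 0.26, 0.0, 0.0, -0.03, 0.5]
[1.67, -3.48, 0.26, 0.0, 0.0, -0.03, 0.5]
[1.78, -3.42, 0.26, 0.0, 0.0, -0.03, 0.5]
[1.89, -3.36, 0.26, 0.0, 0.0, -0.03, 0.5]
[2.0, -3.3, 0.26, 0.0, 0.0, -0.03, 0.5]
[2.11, -3.23, 0.26, 0.0, 0.0, -0.03, 0.5]
[2.21, -3.16, 0.26, 0.0, 0.0, -0.03, 0.5]
```

Emit:
step_arm([
  [0.72,-1.79,0,0,0,0,0.5],
  [1.44,-3.58,0.2,0,0,-0.03,0.5],
  [1.56,-3.53,0.3,0,0,-0.03,0.5],
  [1.67,-3.48,0.3,0,0,-0.03,0.5],
  [1.78,-3.42,0.3,0,0,-0.03,0.5],
  [1.89,-3.36,0.3,0,0,-0.03,0.5],
  [2.0,-3.3,0.3,0,0,-0.03,0.5],
  [2.11,-3.23,0.3,0,0,-0.03,0.5],
  [1.11,-1.58,0.1,0,0,-0.03,0.5],
  [0,0,0,0,0,0,0.5],
  [0,0,0,0,0,0,0.5],
])

```text
t: 8.15
position: [0.5601, 0.0626, 0.1082]
ee_rot: [[0.838, 0.546, -0.001], [0.546, -0.838, -0.001], [-0.002, 0.0, -1.0]]
contact_force: [-0.5, -0.1, -0.5]
gripper_width: 0.148
```

```bash
python3 - <<'E'
from h import *
s=monitor.read_state(); print(s["position"],s["ee_rot"],s["contact_force"],s["joint_positions"])
q=imaging.capture("side"); p=imaging.capture("top")
for n,I in (("side",q),("top",p)):
    W=cloud(I); t=s["position"]
    near=(abs(W[...,0]-t[0])<.04)&(abs(W[...,1]-t[1])<.04)&(I["frame"].min(-1)>150)
    for a,b in ((-.01,.02),(.02,.033),(.033,.06)):
        m=near&(W[...,2]>t[2]+a)&(W[...,2]<t[2]+b)
        if m.sum()>10: w=W[m]; print(n,a,m.sum(),w.min(0).round(4),w.max(0).round(4),w.mean(0).round(4))
f=cv2.resize(q["frame"][150:250,270:370],(600,600),interpolation=cv2.INTER_CUBIC); cv2.imwrite("pics/s8.png",f[...,::-1])
E
```

```text
[0.56011092 0.06255813 0.10820154] [[ 8.37688315e-01  5.46146938e-01 -1.34491010e-03]
 [ 5.46145583e-01 -8.37689334e-01 -1.25781780e-03]
 [-1.81357018e-03  3.19142559e-04 -9.99998305e-01]] [-0.47291053 -0.14181922 -0.53412422] [-0.6880084   0.45522376  0.65406845  1.87192072 -0.33904668  0.92895795
 -0.86955872]
side -0.01 11 [0.5405 0.0487 0.1159] [0.5528 0.0628 0.1199] [0.5474 0.0527 0.1186]
side 0.02 114 [0.536  0.0353 0.1356] [0.5871 0.0847 0.1411] [0.5606 0.0544 0.1371]
side 0.033 45 [0.5384 0.043  0.1464] [0.5707 0.0728 0.1679] [0.551  0.0545 0.1652]
top 0.02 188 [0.5365 0.0352 0.132 ] [0.5769 0.0812 0.1411] [0.5517 0.054  0.1366]
top 0.033 69 [0.5386 0.0363 0.1415] [0.5656 0.0687 0.168 ] [0.5471 0.0499 0.1637]
```

View pics/s8.png

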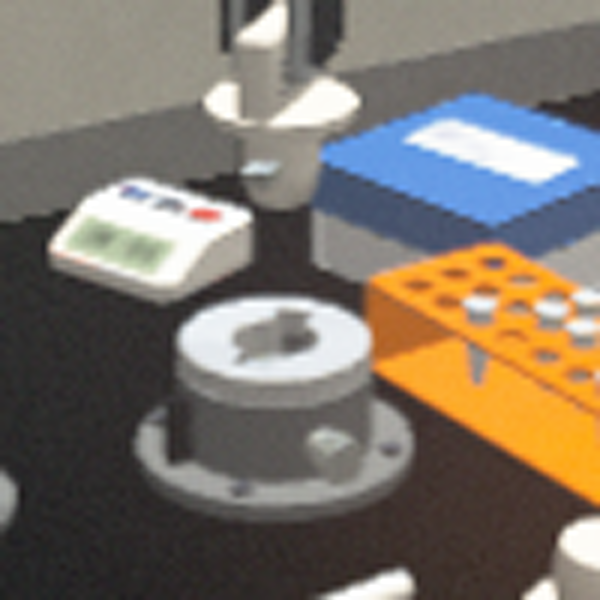

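The cartridge hangs upright above the head, with the lug at about (260,170) and a slot at (290,320). It needs about 2.6 mm of correction along tool −y.

Emit:
step_arm([
  [-0.05,-0.26,0,0,0,-0.02,0.5],
  [0,0,1,0,0,0,0.5],
  [0,0,1.5,0,0,0,0.5],
  [0,0,1.5,0,0,0,0.5],
  [0,0,1,0,0,0,0.5],
  [0,0,0.5,0,0,0,0.5],
  [0,0,0.2,0,0,0,0.5],
  [0,0,0,0,0,0,0.5],
  [0,0,0,0,0,0,0.5],
])

```text
t: 9.15
position: [0.5593, 0.0653, 0.0524]
ee_rot: [[0.827, 0.563, 0.001], [0.563, -0.827, 0.0], [0.001, 0.0, -1.0]]
contact_force: [0.8, 0.6, -0.9]
gripper_width: 0.145
```

```bash
python3 - <<'E'
from h import *
s=monitor.read_state(); print(s["position"],s["ee_rot"],s["contact_force"],s["moment"])
q=imaging.capture("side"); p=imaging.capture("top"); t=s["position"]
for n,I in (("side",q),("top",p)):
    W=cloud(I)
    near=(abs(W[...,0]-t[0])<.04)&(abs(W[...,1]-t[1])<.04)&(I["frame"].min(-1)>150)
    m=near&(W[...,2]>t[2]+.02)&(W[...,2]<t[2]+.033)
    w=W[m]; print(n,m.sum(),w.min(0).round(4),w.max(0).round(4))
    from scipy.optimize import least_squares
    hull=cv2.convexHull((w[:,:2]*1e4).astype(np.float32))[:,0]/1e4
    r=least_squares(lambda c:np.hypot(*(hull-c).T)-.026,t[:2],loss="soft_l1",f_scale=.0005); print("flange centre",r.x)
f=cv2.resize(q["frame"][170:240,280:350],(700,600),interpolation=cv2.INTER_CUBIC)
g=cv2.resize(p["frame"][150:230,210:290],(400,400),interpolation=cv2.INTER_CUBIC)
m=np.zeros((400,800,3),np.uint8); m[:,400:]=g; m[:,:400]=cv2.resize(f,(400,400)); cv2.imwrite("pics/s9.png",m[...,::-1])
E
```

```text
[0.55929476 0.06533781 0.05241252] [[ 8.26581048e-01  5.62817135e-01  8.02211962e-04]
 [ 5.62817180e-01 -8.26581385e-01  1.89639536e-04]
 [ 7.69825855e-04  2.94746228e-04 -9.99999660e-01]] [ 0.79752191  0.59089202 -0.93369364] [-0.00509808 -0.01957859 -0.036728  ]
side 119 [0.5355 0.0382 0.0794] [0.5847 0.0876 0.0854]
flange centre [0.56086078 0.0635796 ]
top 166 [0.5352 0.0384 0.0766] [0.5741 0.0838 0.0854]
flange centre [0.56069883 0.06459865]
```

View pics/s9.png

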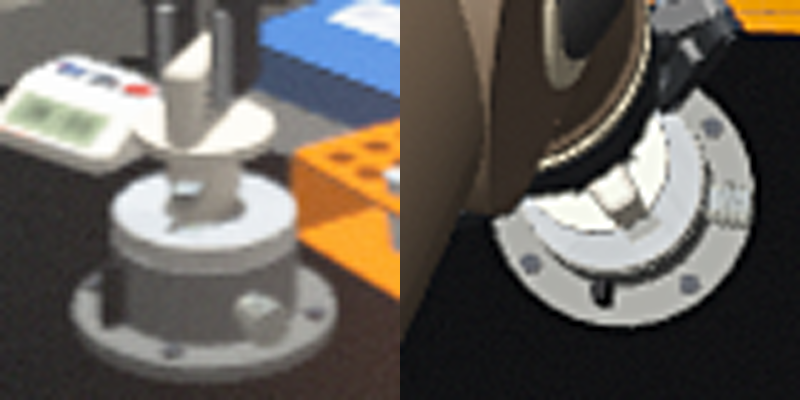

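Emit:
step_arm([
  [-0.15,0,0,0,0,0,0.5],
  [0,0,0.3,0,0,0,0.5],
  [0,0,0.3,0,0,0,0.5],
  [0,0,0.2,0,0,0,0.5],
  [0,0,0.1,0,0,0,0.5],
  [0,0,0.05,0,0,0,0.5],
  [0,0,0.05,0,0,0,0.5],
  [0,0,0,0,0,0,0.5],
])

```text
t: 10.05
position: [0.5576, 0.0645, 0.0419]
ee_rot: [[0.827, 0.563, -0.0], [0.563, -0.827, 0.0], [-0.0, -0.0, -1.0]]
contact_force: [0.1, -0.5, -1.2]
gripper_width: 0.152
```

Emit:
step_arm([
  [0,0,0.1,0,0,0,0.5],
  [0,0,0.1,0,0,0,0.5],
  [0,0,0,0,0,0,0.5],
])

```text
t: 10.35
position: [0.5578, 0.0645, 0.0402]
ee_rot: [[0.827, 0.563, 0.0], [0.563, -0.827, 0.0], [0.0, 0.0, -1.0]]
contact_force: [-0.5, -0.5, 3.0]
gripper_width: 0.151
```

Emit:
step_arm([
  [0,0,0.1,0,0,0,0.5],
  [0,0,0.1,0,0,0,0.5],
  [0,0,0,0,0,0,0.5],
])

```text
t: 10.65
position: [0.5578, 0.0645, 0.038]
ee_rot: [[0.827, 0.563, 0.0], [0.563, -0.827, 0.0], [0.0, 0.0, -1.0]]
contact_force: [-0.4, 0.0, 4.8]
gripper_width: 0.147
```

Force rises at the spring rate, so the lugs are in the slots. Pressing on.

Emit:
step_arm([
  [0,0,0.1,0,0,0,0.5],
  [0,0,0.1,0,0,0,0.5],
  [0,0,0.1,0,0,0,0.5],
  [0,0,0.1,0,0,0,0.5],
  [0,0,0.1,0,0,0,0.5],
  [0,0,0,0,0,0,0.5],
])

```text
t: 11.25
position: [0.5578, 0.0645, 0.0331]
ee_rot: [[0.827, 0.563, 0.0], [0.563, -0.827, 0.0], [0.0, 0.0, -1.0]]
contact_force: [-0.6, -0.2, 6.4]
gripper_width: 0.148
```

Emit:
step_arm([
  [0,0,0.1,0,0,0,0.5],
  [0,0,0.1,0,0,0,0.5],
  [0,0,0.1,0,0,0,0.5],
  [0,0,0.1,0,0,0,0.5],
  [0,0,0.1,0,0,0,0.5],
  [0,0,0,0,0,0,0.5],
])

```text
t: 11.85
position: [0.5578, 0.0645, 0.0282]
ee_rot: [[0.827, 0.563, 0.0], [0.563, -0.827, 0.0], [0.0, 0.0, -1.0]]
contact_force: [-2.2, -0.6, 8.5]
gripper_width: 0.146
```

Emit:
step_arm([
  [0,0,0.1,0,0,0,0.5],
  [0,0,0.03,0,0,0,0.5],
  [0,0,0,0,0,0,0.5],
  [0,0,0,0,0,0.05,0.5],
  [0,0,0,0,0,0.05,0.5],
  [0,0,0,0,0,0.05,0.5],
  [0,0,0,0,0,0.05,0.5],
  [0,0,0,0,0,0,0.5],
])

```text
t: 12.65
position: [0.5584, 0.0646, 0.0272]
ee_rot: [[0.923, 0.386, 0.001], [0.386, -0.923, 0.0], [0.001, 0.0, -1.0]]
contact_force: [-0.1, -0.8, 9.3]
gripper_width: 0.147
```

```bash
python3 - <<'E'
from h import *
s=monitor.read_state(); print(s["contact_force"],s["moment"],s["joint_positions"])
E
```

```text
[-0.13457528 -0.82510222  9.3468837 ] [0.03169429 0.1034046  0.02355366] [-0.66390539  0.57450502  0.62846282  1.93768215 -0.47282459  0.77785809
 -0.94179869]
```

Emit:
step_arm([
  [0,0,0,0,0,0.07,0.5],
  [0,0,0,0,0,0.07,0.5],
  [0,0,0,0,0,0.07,0.5],
  [0,0,0,0,0,0.07,0.5],
  [0,0,0,0,0,0.07,0.5],
  [0,0,0,0,0,0,0.5],
])

```text
t: 13.25
position: [0.5587, 0.0646, 0.0273]
ee_rot: [[0.999, 0.045, 0.002], [0.045, -0.999, 0.0], [0.002, -0.0, -1.0]]
contact_force: [-0.7, 1.2, 8.5]
gripper_width: 0.144
```

Emit:
step_arm([
  [0,0,0,0,0,0.07,0.5],
  [0,0,0,0,0,0.07,0.5],
  [0,0,0,0,0,0.07,0.5],
  [0,0,0,0,0,0.07,0.5],
  [0,0,0,0,0,0.07,0.5],
  [0,0,0,0,0,0,0.5],
])

```text
t: 13.85
position: [0.5587, 0.0646, 0.0272]
ee_rot: [[0.954, -0.3, 0.002], [-0.3, -0.954, 0.0], [0.002, -0.001, -1.0]]
contact_force: [-0.5, 1.0, 9.8]
gripper_width: 0.15
```

```bash
python3 - <<'E'
from h import *
s=monitor.read_state(); print(s["contact_force"],s["moment"],s["joint_positions"],s["position"])
E
```

```text
[-0.47005863  1.0319123   9.83617042] [ 0.0366544  -0.01923208 -0.06329081] [-0.78429299  0.63734439  0.81347587  1.94447729 -0.62629197  0.82939726
 -1.50148687] [0.55872062 0.06455307 0.02723536]
```

Emit:
step_arm([
  [0,0,0,0,0,0.06,0.5],
  [0,0,0,0,0,0.06,0.5],
  [0,0,0,0,0,0.06,0.5],
  [0,0,0,0,0,0.06,0.5],
  [0,0,0,0,0,0.06,0.5],
  [0,0,0,0,0,0.06,0.5],
  [0,0,0,0,0,0.03,0.5],
  [0,0,0,0,0,0,0.5],
])

```text
t: 14.65
position: [0.5587, 0.0645, 0.0273]
ee_rot: [[0.769, -0.639, 0.002], [-0.639, -0.769, -0.0], [0.002, -0.001, -1.0]]
contact_force: [0.1, 0.5, 9.0]
gripper_width: 0.149
```

```bash
python3 - <<'E'
from h import *
s=monitor.read_state(); R=s["ee_rot"]; print(np.arctan2(R[1][0],R[0][0]),s["contact_force"],s["moment"],s["joint_positions"],s["position"])
E
```

```text
-0.6931568334993946 [0.05560663 0.46900711 9.0069655 ] [ 0.14984787 -0.00872813  0.04528842] [-0.84294211  0.68216621  0.91258719  1.94767492 -0.7114784   0.86888728
 -1.81281737] [0.55874858 0.06448108 0.02726602]
```

Emit:
step_arm([
  [0,0,0,0,0,0.03,0.5],
  [0,0,0,0,0,0.02,0.5],
  [0,0,0,0,0,0,0.5],
])

```text
t: 14.95
position: [0.5587, 0.0644, 0.0273]
ee_rot: [[0.737, -0.676, 0.002], [-0.676, -0.737, 0.0], [0.001, -0.001, -1.0]]
contact_force: [0.2, -0.1, 8.7]
gripper_width: 0.149
```

```bash
python3 - <<'E'
from h import *
s=monitor.read_state(); R=s["ee_rot"]; print(np.arctan2(R[1][0],R[0][0]),s["contact_force"],s["moment"])
E
```

```text
-0.7428507258720419 [ 0.15197936 -0.10301304  8.73682724] [ 0.11046052 -0.00549128  0.00591319]
```

Emit:
step_arm([
  [0,0,0,0,0,0.02,0.5],
  [0,0,0,0,0,0,0.5],
])

```text
t: 15.15
position: [0.5589, 0.0645, 0.0273]
ee_rot: [[0.723, -0.691, 0.002], [-0.691, -0.723, 0.0], [0.002, -0.002, -1.0]]
contact_force: [-0.2, 0.1, 8.3]
gripper_width: 0.146
```

```bash
python3 - <<'E'
from h import *
s=monitor.read_state(); R=s["ee_rot"]; print(np.arctan2(R[1][0],R[0][0]),s["contact_force"],s["moment"])
E
```

```text
-0.7623989333837723 [-0.24394508  0.13563702  8.29645467] [ 0.15230496 -0.10482118  0.1337645 ]
```

Emit:
step_arm([
  [0,0,0,0,0,0.02,0.5],
  [0,0,0,0,0,0,0.5],
])

```text
t: 15.35
position: [0.559, 0.0646, 0.0273]
ee_rot: [[0.71, -0.704, 0.002], [-0.704, -0.71, -0.0], [0.002, -0.002, -1.0]]
contact_force: [0.5, 0.1, 8.5]
gripper_width: 0.145
```

```bash
python3 - <<'E'
from h import *
s=monitor.read_state(); R=s["ee_rot"]; print(np.arctan2(R[1][0],R[0][0]),s["contact_force"],s["moment"])
E
```

```text
-0.7814975678910987 [0.51203796 0.14116429 8.54886711] [ 0.10543648 -0.22673961  0.54270053]
```

Stop felt: +0.54 N·m at yaw −0.78. I'll back off to the pocket centre and let the spring lift it.

Emit:
step_arm([
  [0,0,0,0,0,-0.03,0.5],
  [0,0,0,0,0,-0.035,0.5],
  [0,0,-0.1,0,0,0,0.5],
  [0,0,-0.1,0,0,0,0.5],
  [0,0,0,0,0,0,0.5],
])

```text
t: 15.85
position: [0.5589, 0.0645, 0.0294]
ee_rot: [[0.754, -0.657, 0.002], [-0.657, -0.754, 0.0], [0.002, -0.002, -1.0]]
contact_force: [-0.1, 0.2, 8.2]
gripper_width: 0.144
```

Emit:
step_arm([
  [0,0,-0.1,0,0,0,0.5],
  [0,0,-0.05,0,0,0,0.5],
  [0,0,0,0,0,0,0.5],
])

```text
t: 16.15
position: [0.5589, 0.0645, 0.0308]
ee_rot: [[0.754, -0.657, 0.002], [-0.657, -0.754, 0.0], [0.002, -0.002, -1.0]]
contact_force: [1.5, 1.2, 7.2]
gripper_width: 0.149
```

```bash
python3 - <<'E'
from h import *
s=monitor.read_state(); R=s["ee_rot"]; print(np.arctan2(R[1][0],R[0][0]),s["position"],s["contact_force"],s["moment"])
E
```

```text
-0.7171262060177341 [0.55887706 0.06452124 0.03083862] [1.51593156 1.17785956 7.19333377] [ 0.08296313 -0.20331359  0.00401673]
```

Emit:
step_arm([
  [0,0,-0.05,0,0,0,0.5],
  [0,0,-0.05,0,0,0,0.5],
  [0,0,0,0,0,0,0.5],
])

```text
t: 16.45
position: [0.5588, 0.0645, 0.0314]
ee_rot: [[0.754, -0.657, 0.002], [-0.657, -0.754, -0.0], [0.002, -0.001, -1.0]]
contact_force: [4.3, -0.5, 1.5]
gripper_width: 0.151
```

Force fell sharply at 9.1 mm, so the ridges are carrying the spring. Releasing and going straight up.

Emit:
step_arm([
  [0,0,0,0,0,0,2],
  [0,0,0,0,0,0,3],
  [0,0,0,0,0,0,4],
  [0,0,0,0,0,0,4],
  [0,0,0,0,0,0,4],
  [0,0,-1,0,0,0,4],
  [0,0,-2,0,0,0,4],
  [0,0,-3,0,0,0,4],
  [0,0,-4,0,0,0,4],
  [0,0,-4,0,0,0,4],
  [0,0,-2,0,0,0,4],
  [0,0,0,0,0,0,4],
])

```text
t: 17.65
position: [0.5593, 0.0641, 0.1947]
ee_rot: [[0.753, -0.658, 0.005], [-0.658, -0.753, 0.002], [0.003, -0.004, -1.0]]
contact_force: [0.7, 0.5, 0.4]
gripper_width: 0.468
```

```bash
python3 - <<'E'
from h import *
s=monitor.read_state(); print(s["position"],s["contact_force"],s["gripper_width"])
q=imaging.capture("side"); p=imaging.capture("top")
m=np.zeros((440,800,3),np.uint8); m[:,:400]=cv2.resize(q["frame"][160:248,280:360],(400,440),interpolation=cv2.INTER_CUBIC); m[:400,400:]=cv2.resize(p["frame"][150:230,210:290],(400,400),interpolation=cv2.INTER_CUBIC); cv2.imwrite("pics/s10.png",m[...,::-1])
for n,I in (("side",q),("top",p)):
    W=cloud(I); near=(abs(W[...,0]-.559)<.035)&(abs(W[...,1]-.063)<.035)
    for a,b in ((.053,.068),(.08,.1)):
        k=near&(W[...,2]>a)&(W[...,2]<b)
        if k.sum()>8: w=W[k]; print(n,a,k.sum(),w.min(0).round(4),w.max(0).round(4),np.median(w,0).round(4),cv2.minAreaRect((w[:,:2]*1e3).astype(np.float32)))
E
```

```text
[0.55932879 0.06408873 0.19471358] [0.6667534  0.5479642  0.43969754] 0.4677024628697704
side 0.053 213 [0.5341 0.0357 0.0541] [0.5793 0.0755 0.0676] [0.551  0.0505 0.0603] ((551.9632568359375, 50.61785888671875), (24.26586151123047, 50.33995056152344), 52.6348991394043)
side 0.08 158 [0.5383 0.0398 0.08  ] [0.5803 0.0778 0.0916] [0.5581 0.0591 0.0871] ((559.4010620117188, 60.485191345214844), (15.204687118530273, 50.23120880126953), 46.43739318847656)
top 0.053 224 [0.5333 0.0371 0.0537] [0.5695 0.0918 0.068 ] [0.5472 0.0582 0.0596] ((550.35107421875, 64.68701934814453), (53.22125244140625, 33.30622482299805), 82.64384460449219)
top 0.08 104 [0.537  0.0507 0.0804] [0.5811 0.0814 0.0931] [0.5474 0.0723 0.0888] ((559.1665649414062, 63.903785705566406), (14.262693405151367, 50.254844665527344), 52.47932815551758)
```

View pics/s10.png

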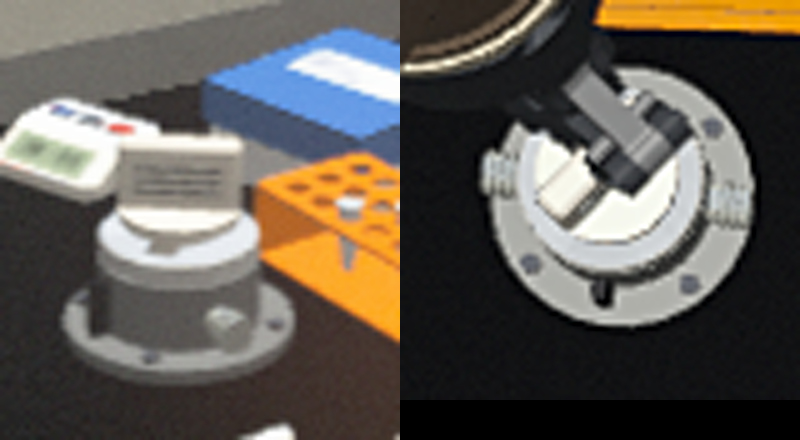

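The cartridge is seated upright, with its flange top at 60 mm (centre 9 mm above the mouth) and the gripper clear. I'll check that the other things haven't moved, then hand in.

```bash
python3 - <<'E'
from h import *
q=imaging.capture("side"); W=cloud(q)
for l in ["blank_center","pen_cap","tweezers","stand"]:
    for d in masks_of(q,l)[:2]: print(l,round(d["score"],2),np.round(d["extent"]).tolist(),np.median(W[d["pixels"]],0).round(3))
old=cv2.imread("pics/side1.png")[...,::-1].astype(int); df=np.abs(old-q["frame"]).max(-1)>60
for n,(x0,x1,y0,y1) in {"pen":(315,342,243,259),"tweezers":(235,290,258,290),"blank":(355,388,233,268),"green":(348,388,278,322)}.items(): print(n,df[y0:y1,x0:x1].sum())
arm.close_job()
E
```

```text
blank_center 0.73 [372.0, 251.0, 27.0, 28.0] [ 0.535 -0.146  0.041]
blank_center 0.44 [315.0, 200.0, 26.0, 28.0] [0.555 0.055 0.07 ]
pen_cap 0.68 [328.0, 251.0, 19.0, 10.0] [ 0.514 -0.048  0.009]
tweezers 0.83 [263.0, 273.0, 47.0, 28.0] [ 0.373 -0.035  0.005]
stand 0.74 [395.0, 287.0, 98.0, 63.0] [ 0.536 -0.218  0.014]
pen 0
tweezers 0
blank 0
green 0
the job is handed in; nothing more can be done
```

The white cartridge is in the larger filter head, locked and upright. I handed the job in at about 18 s of the 72 s allowed.

- **Insertion:** The lugs dropped into the slots on the first light descent. I pressed the cartridge in against the spring with at most about 10 N. I then turned it about 1.37 rad clockwise until I felt the stop (about 0.5 N·m), and backed off 0.065 rad to the pocket. The spring lifted it, and the upward force fell from about 7 N to 1.5 N at about 9 mm, so the ridges were holding it.
- **Final check:** The cameras show the flange top at about 60 mm, so the centre is 9 mm above the mouth as specified. The bar angle is about −0.71 rad, the two cameras differing by about 0.1 rad (−0.66 and −0.76). The gripper was open and well clear, with no contact force.
- **Other things:** The blanking plug, pen cap, tweezers and green look-alike show no change in the side picture from the start.
- **One disagreement:** The reported tool height read about 36 mm lower than the fingers appeared in the camera. I used the camera and the forces felt for heights, and the reported positions only for relative moves. I did not find the cause.

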